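# Push the sizing ball through a bush on the hand press and unlock its catch dish

### The arm

A 6-joint arm with a two-finger parallel gripper is mounted at the origin on a cart in front of the work surface, level with it; the furniture and walls round the work are solid. World frame = base frame: x ahead of the robot, y to its left, z up, the work surface at z = 0. Lengths are in m, angles in rad, forces in N, time in s.
With the tool pointing down it reaches from about 0.25 to 0.775 m from the base axis. Payload 4 kg.
Tool frame: the origin (TCP) lies on the centre line of the jaws, within the pads' length; the fingertips stand 25 mm ahead of it and the grasp point (between the pads) lies 6 mm ahead of it; z points along the fingers, y is the line along which they close (so a half turn about z gives the same grasp; the last joint's range is limited). The gripper opens to 94 mm and grips with 3 to 60 N. Pads are 16 mm wide; open, the fingers measure 119 mm over their backs; the gripper's body (75 mm by 177 mm) begins 78 mm behind the grasp point.
Start: joints at [1.129, 0.087, 1.371, -0, 1.684, -0.103], TCP at [0.183, 0.519, 0.231] pointing down, gripper open.
Joint ranges: [-3.1, 3.1], [-0.76, 2.03], [0.27, 2.55], [-1.08, 4.22], [0.17, 2.65], [-2.57, 2.57]. Speed limits (rad/s): [2.79, 2.79, 3.14, 3.14, 3.14, 3.14].

### API

Orientations are given as [roll, pitch, yaw] about the fixed x, y, z axes, in that order (R = Rz(yaw) Ry(pitch) Rx(roll)).
In Python, from bench import sensors, optics, ticket gives the robot as it stands.
- The arm moves only by the tool send_rows, never from a script. Its argument "rows" is a list of rows, each a list of 6 numbers: the shift along the world's x, y, z in mm, then the turn, a rotation vector about the world's x, y, z in rad. In form: [[x, y, z, wx, wy, wz], ...]. A call has 1 to 8 rows; each row shifts and turns the commanded pose from where the row before left it; what a row does not reach is not made up. A row lasts 1/12 s, in which the tool goes at most 41.7 mm and 7.16 degrees, less where a joint would pass 70% of its speed; a pose out of reach is approached as far as the arm can. A call is refused whole if a number of a shift passes 41.7 or a number of a turn 0.125, either way. A call with a gripper value outside its range is refused whole. "grip" is the finger opening in mm, from 0 to 94, set as the call begins (left out, the last holds). The fingers move at their own pace and stop on an object; the grip force is fixed at half the most. Time passes only in rows, so rows that do not move let the fingers close. It gives the time, the measured TCP pose, the force, the opening and the grip force at its end, in the units of the state.
- sensors.get_obs(): the state, without advancing time (a new reading comes with each control period).
- optics.snapshot(name): name is "side" or "top" or "wrist"; returns the picture (384x512x3 uint8, red, green, blue); there is no depth.
- optics.camera_model(name): a dict with "vertical_fov" (degrees; the focal length in pixels is half the picture's height over the tangent of half this angle, whatever the lens; pixels are square), "cx", "cy" (the principal point, pixels), "R" (3x3) and "t" (3): a world point X has camera coordinates R X + t. Camera axes: x right, y down, z forward; pixel columns grow to the right and rows downward; lengths in m; the calibration is good to about 2 mm. A picture is of the moment at which its call begins: read the wrist's pose just before it. camera_model takes no time and is no camera call; for the wrist camera it gives the pose at the moment of the call.
- ticket.close_job(): hands the job in; it is judged then, once.
The state is a dict: "time": time; "joint_positions": joint angles; "qvel": joint speeds; "joint_torque": joint torques, N m; "tool_pos": TCP position; "ee_rot": TCP orientation; "wrist_force": force on the tool from outside, world axes, zero at the start; "wrist_torque": the same for the moment, N m; "width": finger opening in m; "finger_force": force on a finger pad.
Only numpy, scipy, OpenCV 4.12 (cv2) and the standard library are available. Lean on these libraries where they do the work, as an engineer would, in place of code of your own. Each camera call takes 0.05 s, during which the arm holds its last target. There are 200 camera calls.

### The job

Size the bush on the hand press: swing the sprung lever right down to its stop, so that the ram pushes the steel ball through the bush and it drops into the catch dish below, and let the lever come back up. Then take the dish by its handle, unlock it with a quarter turn anticlockwise (seen from above, handle from the left of the press round to its front) while it stays down in its seat, lift it and draw it out from under the press, keeping it level and the ball resting in its middle all the way, without disturbing anything else on the bench. Finish holding the dish still and level by its handle, clear of the press and at least 10 cm above the bench, with the ball in its middle: do not put it down.

Things in the scene. Friction and masses are not known exactly. Their poses are not given: they have to be found in the camera images.
- press: dark cast hand press, fixed on the bench, 215 mm deep, 160 wide, 245 high (ram up to 310). Origin: on the bench below the middle of ram and dish seat; -x is its front, +y its left, z up. Column at the back (x 63 to 115 mm); head over the seat (x -35 to 117, y -50 to 50, z 158 to 245). Seat block: top at z 30, 70 mm to front and back, 60 to each side; the 12 mm high foot reaches 95 mm to the front
- bush (a point): middle of the mouth of the brass bush, 120 mm above the bench, above the dish's centre. The bush stands in a bolster 60 mm square over the dish, whose lowest point is 94 mm above the bench in front of the column
- press_lever (a joint): lever angle in rad: 0 at rest (lever points to the front and 40 degrees up), grows as it is swung down, 1.13 at its stop (25 degrees below level). A spring brings it back; it takes 6 to 10 N at the knob all the way. It drives the ram 25 mm down per rad; the ball leaves the bush only near the end of the stroke, after about 1 rad
- lever_knob (a point): centre of the lever's black ball knob, 32 mm across, 170 mm from the hinge, at the right of the press (105 mm from its middle). At rest 309 mm above the bench; it can be pushed down from above with shut fingers
- lever_hinge (a point): point on the lever's hinge axis in the plane of the knob, 200 mm above the bench; the axis lies along the press's y, so the knob moves in the press's x-z plane
- dish: round aluminium catch dish, 94 mm across, 34 high, 0.2 kg. Origin: centre of its underside, z up, handle along +y. Inside a shallow cone falls to a small flat in the middle, 9 mm above the underside. Its foot, 64 mm across, sits 8 mm deep in the seat with 1.5 mm play. Two lugs on its sides (along its x, out to 58 mm) lie under hoods of the press at the start, so it cannot be lifted
- dish_grip (a point): point to grip the dish's handle from above, 115 mm from the dish's centre, 35 above its underside (57 above the bench when seated). The handle is a straight bar 12 mm wide and 12 high from the rim out to 148 mm. At the start it points to the press's left (+y) or up to 12 degrees round toward the front; at the end of its quarter turn to the front (-x), where pins stop it 2 degrees beyond
- dish_seat (a point): centre of the floor of the dish seat in the press, 22 mm above the bench; the seated dish's origin is here. To draw the turned dish out forward, lift it 26 to 34 mm first: the hoods at front and back of the seat stand 46 mm above the bench, the bush's lower end is at 94
- ball: loose steel ball, 16 mm across, 17 g; origin at its centre. At the start it sits gripped in the mouth of the bush, centre about 117 mm above the bench
- tin_blue: round tin of panel pins, 56 mm across and 21 high, on the bench at the right of the press; bystander
- loose_bolt_2: loose steel hex bolt, 46 mm long, lying on the bench at the right front of the press; bystander
- spare_bush: short brass bush standing on end, 33 mm across and 26 high, on the bench at the right rear of the press; bystander
- masking_tape: roll of masking tape lying flat, 104 mm across and 25 high, at the right of the bench; bystander
- adjustable_spanner: steel adjustable spanner, 183 mm long and 8 thick, lying at the left of the bench; bystander
- screw_jar: lidded jar of wood screws standing upright, 56 mm across and 72 high, at the left of the bench; bystander
- sanding_block: cork sanding block, 62 x 101 x 28 mm, at the right rear of the bench; bystander
- hammer: hammer, 267 mm long, lying at the right end of the bench; bystander

How it is judged:
By the outcome, as a careful person would: the job done as asked, in the order asked, and still so for the second after the job is handed in, while the arm keeps its last pose, push and grip.
It also fails if it takes over 72 s, if anything falls off the work surface, if the arm or the gripper's body presses on something with over 40 N, if the wrist force passes 120 N, or if a joint passes its speed limit or range.

## Working session

There is one attempt and no reset: what is moved stays moved. The work goes in short steps, Python scripts to look and compute and a tool call to move; the robot and the scene stay as the last step left them, time stands still between calls to the robot, and variables do not carry over. Pictures are saved under pics/ and viewed, at most 10 in all, crops included, and the job is handed in when it is done.

Besides the shell and the picture viewer there is one more tool, called after "Emit:" by a JSON object that holds its "fn" and its "kwargs". send_rows: Moves the arm, as the interface text tells. Its arguments: {"type":"object","properties":{"rows":{"type":"array"},"grip":{"type":"number"}},"required":["rows"]}

```bash
mkdir -p pics; python3 - <<'E'
from bench import sensors, optics
import cv2, numpy as np
print(sensors.get_obs())
for n in("side","top","wrist"):
    m=optics.camera_model(n); print(n,m)
    cv2.imwrite(f"pics/{n}0.png",optics.snapshot(n)[:,:,::-1])
a=[cv2.imread(f"pics/{n}0.png") for n in("side","top")]
for n,i in zip(("side","top"),a): cv2.imwrite(f"pics/{n}0b.png",cv2.resize(i,(800,600),interpolation=cv2.INTER_CUBIC))
E
```

```text
{'time': 0.0, 'joint_positions': array([ 1.12888188e+00,  8.78979307e-02,  1.37223299e+00, -3.36037422e-05,
        1.68360241e+00, -1.03090780e-01]), 'qvel': array([ 4.31896184e-06, -1.84117520e-04,  1.02513604e-03,  1.16190710e-03,
        6.20207447e-04,  1.16974008e-03]), 'joint_torque': array([-1.11790489e-04, -3.40201485e+01, -3.02419138e+01,  7.14623882e-02,
        3.33149219e-02, -1.37530033e-04]), 'tool_pos': array([0.18260437, 0.51827607, 0.22934611]), 'ee_rot': array([-3.13945991e+00, -1.87072189e-04,  2.80276504e+00]), 'wrist_force': array([-0.03511332,  0.30799055, -0.45467909]), 'wrist_torque': array([ 0.05049221, -0.08064037,  0.01148588]), 'finger_force': 0.0, 'width': 0.09411791388216172}
side {'vertical_fov': 50.784874442912724, 'cx': 257.20467794643196, 'cy': 192.77900065587943, 'R': array([[-0.99775173, -0.06508883, -0.01596664],
       [-0.03183844,  0.66999302, -0.74168434],
       [ 0.0589729 , -0.73950848, -0.67055902]]), 't': array([0.57946814, 0.14034395, 1.36455304])}
top {'vertical_fov': 43.409143135018596, 'cx': 252.29029154957746, 'cy': 200.43926355498755, 'R': array([[-0.34965147, -0.93685551, -0.00675257],
       [-0.81766524,  0.30867007, -0.48594892],
       [ 0.45734824, -0.16439142, -0.87396113]]), 't': array([0.22197837, 0.55693133, 1.52427192])}
wrist {'vertical_fov': 69.91037496887635, 'cx': 257.7069211908315, 'cy': 196.348669455897, 'R': array([[ 0.33341525,  0.94277897, -0.0014406 ],
       [ 0.91070942, -0.32167789,  0.25909783],
       [ 0.24380858, -0.08769914, -0.96585001]]), 't': array([-0.54882105, -0.02611607,  0.39157527])}
```

View pics/side0b.png

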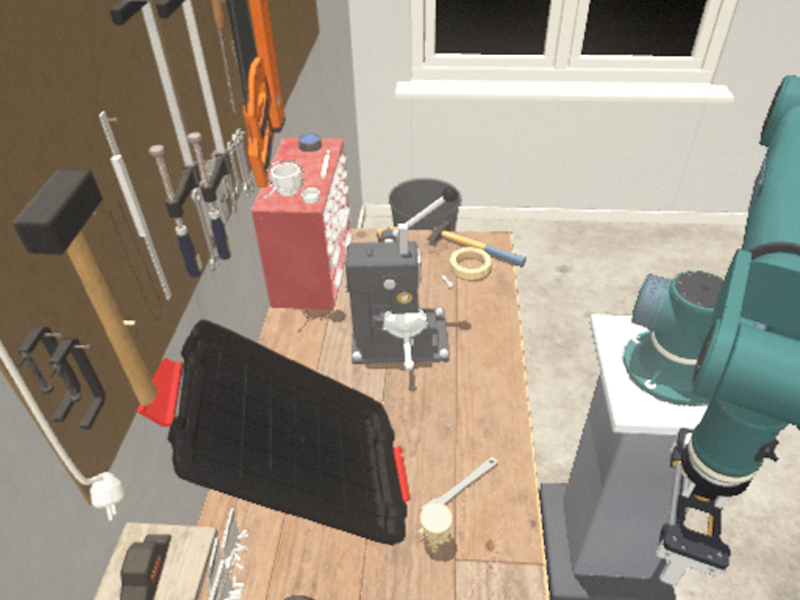

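View pics/top0b.png

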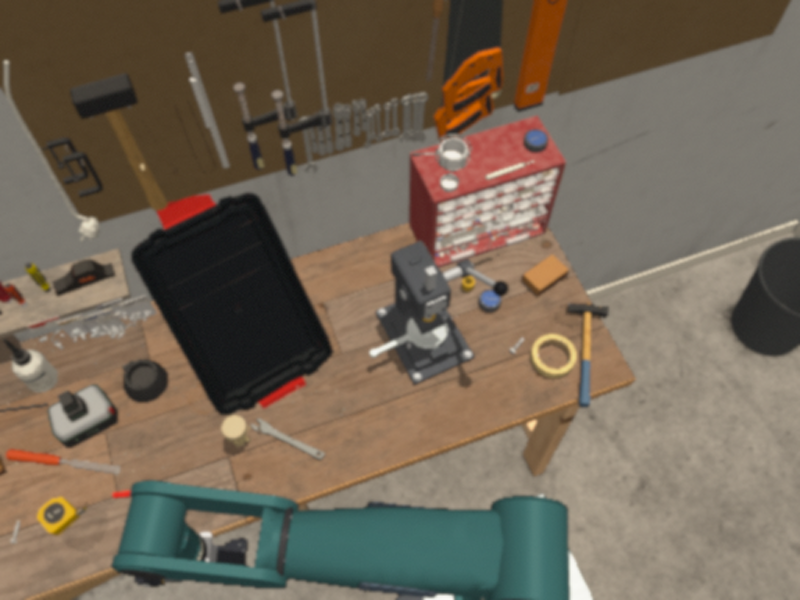

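The side view shows the press at about (395,300) of 800 px, the knob at (452,195) and the handle tip at (408,366). In the top view the knob is at (501,288), the handle tip at (373,351), and the grey foot bolts at (417,376), (468,353) and (380,313). I'll crop in closer for precision.

```bash
python3 - <<'E'
import cv2, numpy as np
s=cv2.imread("pics/side0.png")[110:250,205:315]; t=cv2.imread("pics/top0.png")[145:250,225:335]
s=cv2.resize(s,None,fx=3.6,fy=4,interpolation=3)
s=cv2.resize(cv2.imread("pics/side0.png")[110:250,205:305],(400,560),interpolation=3)
t=cv2.resize(cv2.imread("pics/top0.png")[145:285,230:330],(400,560),interpolation=3)
cv2.imwrite("pics/crop1.png",np.hstack([s,t]))
E
```

```text
(no output)
```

View pics/crop1.png

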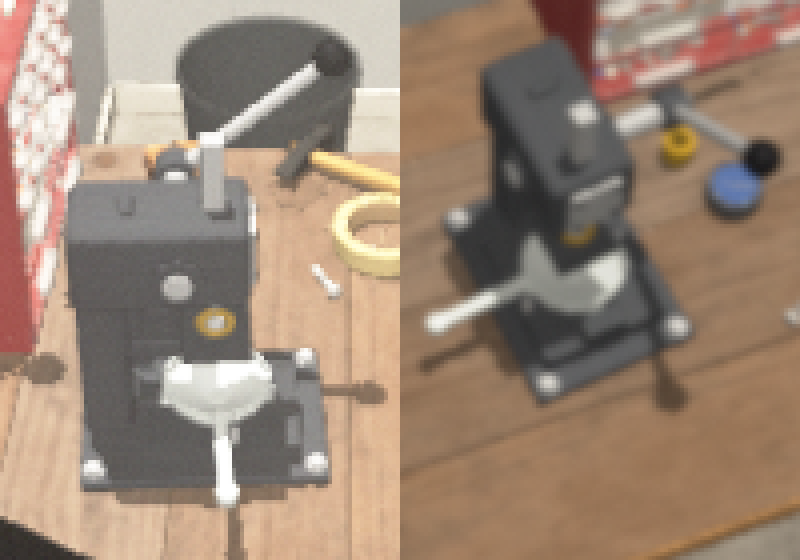

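The crop shows these pairs:

| Point | Side px | Top px |
|---|---|---|
| Knob | (332,56) | (762,157) |
| Handle tip | (228,493) | (435,323) |
| Front-left foot bolt | (315,461) | (548,383) |
| Front-right foot bolt | (306,357) | (677,326) |
| Back-left foot bolt | (93,468) | (458,217) |
| Ram top | (211,136) | (583,112) |

The ball is visible in the bush in the side view, at (216,323).

```bash
cat > h.py <<'E'
import numpy as np, cv2
from bench import sensors, optics
def K(m):
    f=192/np.tan(np.radians(m["vertical_fov"]/2)); return np.array([[f,0,m["cx"]],[0,f,m["cy"]],[0,0,1]])
def ray(m,p):
    d=m["R"].T@np.linalg.inv(K(m))@np.array([*p,1.]); return -m["R"].T@m["t"],d
def plane(m,p,z):
    o,d=ray(m,p); return o+d*(z-o[2])/d[2]
def tri(ms,ps):
    A=[];b=[]
    for m,p in zip(ms,ps):
        o,d=ray(m,p); d/=np.linalg.norm(d); P=np.eye(3)-np.outer(d,d); A.append(P); b.append(P@o)
    A=np.vstack(A);b=np.hstack(b); x=np.linalg.lstsq(A,b,rcond=None)[0]; return x, np.linalg.norm(A@x-b)
def proj(m,X):
    c=K(m)@(m["R"]@X+m["t"]); return c[:2]/c[2]
E
python3 - <<'E'
from h import *
np.set_printoptions(precision=4,suppress=True)
S=optics.camera_model("side");T=optics.camera_model("top")
s=lambda u,v:(205+u/4-.4,110+v/4-.4)
t=lambda u,v:(230+(u-400)/4-.4,145+v/4-.4)
P={"knob":((332,56),(762,157)),"tip":((228,493),(435,323)),"bFL":((315,461),(548,383)),"bFR":((306,357),(677,326)),"bBL":((93,468),(458,217)),"ram":((211,136),(583,112))}
for k,(a,b) in P.items(): print(k,*tri([S,T],[s(*a),t(*b)]))
for z in(.117,.12): print("ball",plane(S,s(216,323),z))
print(plane(S,s(332,56),.309),plane(T,t(762,157),.309))
print(plane(S,s(228,493),.057),plane(T,t(435,323),.057))
E
```

```text
knob [ 0.4896 -0.1732  0.3152] 0.0022540771900554225
tip [0.5618 0.0798 0.0658] 0.002595650564899902
bFL [ 0.492  -0.0015  0.0201] 0.001624966739061027
bFR [ 0.5029 -0.1319  0.0201] 0.0024622814333836625
bBL [0.6809 0.0157 0.0198] 0.0019804125403311487
ram [ 0.5796 -0.0595  0.3132] 0.0007356449107197546
ball [ 0.5784 -0.0647  0.117 ]
ball [ 0.5781 -0.0614  0.12  ]
[ 0.4882 -0.1812  0.309 ] [ 0.4944 -0.1763  0.309 ]
[0.5609 0.0733 0.057 ] [0.5679 0.0777 0.057 ]
```

Emit:
{"fn": "send_rows", "kwargs": {"rows": [[5, -10, 18, 0, 0, 0.05], [10, -22, 18, 0, 0, 0.1], [13, -30, 18, 0, 0, 0.1], [13, -30, 18, 0, 0, 0.1], [13, -30, 18, 0, 0, 0.08], [13, -30, 18, 0, 0, 0], [13, -30, 18, 0, 0, 0], [13, -30, 15, 0, 0, 0]], "grip": 0}}

```text
time: 0.82
tool_pos: [0.276, 0.3053, 0.3727]
ee_rot: [3.141, 0.001, -3.05]
wrist_force: [-0.2, -0.0, 1.1]
width: 0.0441
finger_force: 0.0
```

Emit:
{"fn": "send_rows", "kwargs": {"rows": [[13, -30, 0, 0, 0, 0], [13, -30, 0, 0, 0, 0], [13, -30, 0, 0, 0, 0], [13, -30, 0, 0, 0, 0], [13, -30, 0, 0, 0, 0], [13, -30, 0, 0, 0, 0], [13, -30, 0, 0, 0, 0], [13, -30, 0, 0, 0, 0]]}}

```text
time: 1.48
tool_pos: [0.3799, 0.0652, 0.3714]
ee_rot: [3.141, 0.0, -3.05]
wrist_force: [0.9, 0.5, 0.4]
width: 0.0007
finger_force: 0.0
```

Emit:
{"fn": "send_rows", "kwargs": {"rows": [[13, -30, 0, 0, 0, 0], [13, -30, 0, 0, 0, 0], [13, -30, 0, 0, 0, 0], [13, -30, 0, 0, 0, 0], [13, -30, 0, 0, 0, 0], [13, -30, 0, 0, 0, 0], [0, 0, 0, 0, 0, 0], [0, 0, 0, 0, 0, 0]]}}

```text
time: 2.15
tool_pos: [0.4579, -0.1143, 0.3702]
ee_rot: [3.14, -0.003, -3.053]
wrist_force: [0.0, -1.0, 0.0]
width: 0.0002
finger_force: 0.0
```

```bash
python3 - <<'E'
from h import *
np.set_printoptions(precision=4,suppress=True)
m=optics.camera_model("wrist"); o=sensors.get_obs(); print(o["tool_pos"],o["ee_rot"],o["joint_positions"])
im=optics.snapshot("wrist")[:,:,::-1]; cv2.imwrite("pics/w1.png",im)
print("cam",-m["R"].T@m["t"],proj(m,np.array([.49,-.175,.309])))
E
```

```text
[ 0.4579 -0.1143  0.3702] [ 3.1398 -0.0027 -3.0531] [-0.3652 -0.0697  1.2537  0.0005  1.9608 -2.0243]
cam [ 0.3829 -0.1214  0.5251] [183.8844 246.75  ]
```

View pics/w1.png

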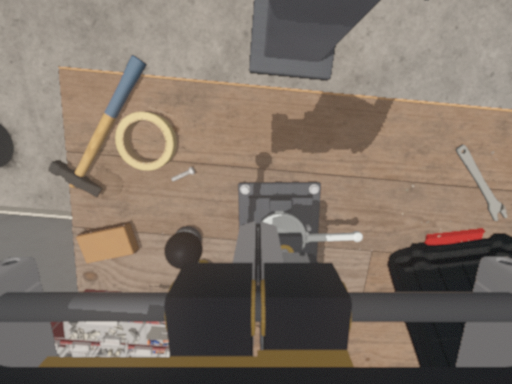

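The wrist view shows the knob at (184,249), where I predicted (184,247), so the estimate holds. The dish is at about (287,225), the handle runs to (360,238), and the front bolts are at (244,189) and (314,188). Next I'll move over the knob.

Emit:
{"fn": "send_rows", "kwargs": {"rows": [[6, -12, 0, 0, 0, 0], [8, -15, 0, 0, 0, 0], [8, -15, 0, 0, 0, 0], [7, -13, 0, 0, 0, 0], [3, -6, 0, 0, 0, 0], [0, 0, -6, 0, 0, 0], [0, 0, -6, 0, 0, 0], [0, 0, -6, 0, 0, 0]]}}

```text
time: 2.87
tool_pos: [0.4896, -0.1736, 0.3529]
ee_rot: [3.141, -0.0, -3.05]
wrist_force: [0.6, 0.7, -0.3]
width: 0.0003
finger_force: 0.0
```

Emit:
{"fn": "send_rows", "kwargs": {"rows": [[0, 0, -3, 0, 0, 0], [-3, 0, -4, 0, 0, 0], [-4, -0.4, -6, 0, 0, 0], [-4, -0.4, -6, 0, 0, 0], [-4, -0.4, -6, 0, 0, 0], [-3, -0.3, -6.5, 0, 0, 0]]}}

```text
time: 3.37
tool_pos: [0.4695, -0.1753, 0.3247]
ee_rot: [-3.14, -0.001, -3.051]
wrist_force: [-8.2, 0.4, 11.0]
width: 0.0003
finger_force: 5.1
```

Emit:
{"fn": "send_rows", "kwargs": {"rows": [[-4, -0.4, -6.5, 0, 0, 0], [-4, -0.4, -6.7, 0, 0, 0], [-4, -0.4, -6.7, 0, 0, 0], [-3.5, -0.3, -6.7, 0, 0, 0], [-3, -0.2, -7, 0, 0, 0], [-2, -0.2, -7, 0, 0, 0], [-2, -0.2, -7, 0, 0, 0], [-1.5, -0.1, -7, 0, 0, 0]]}}

```text
time: 4.03
tool_pos: [0.4451, -0.1777, 0.2692]
ee_rot: [-3.14, -0.003, -3.051]
wrist_force: [-9.1, -0.9, 8.1]
width: 0.0005
finger_force: 4.7
```

Emit:
{"fn": "send_rows", "kwargs": {"rows": [[-1, -0.1, -7, 0, 0, 0], [-1, 0, -7, 0, 0, 0], [-0.5, 0, -7, 0, 0, 0], [-0.5, 0, -7, 0, 0, 0], [0.5, 0, -7, 0, 0, 0], [0.5, 0, -7, 0, 0, 0], [1, 0, -7, 0, 0, 0], [1, 0, -7, 0, 0, 0]]}}

```text
time: 4.7
tool_pos: [0.4445, -0.178, 0.2125]
ee_rot: [-3.141, -0.006, -3.051]
wrist_force: [-9.6, 0.7, 8.6]
width: 0.0004
finger_force: 4.9
```

Emit:
{"fn": "send_rows", "kwargs": {"rows": [[5, 0, -4, 0, 0, 0], [5, 0.3, -4, 0, 0, 0], [4, 0.3, -6, 0, 0, 0], [3, 0.2, -6, 0, 0, 0], [2, 0.2, -6, 0, 0, 0]]}}

```text
time: 5.12
tool_pos: [0.4654, -0.1773, 0.1871]
ee_rot: [-3.139, -0.002, -3.05]
wrist_force: [-6.4, -1.7, 8.5]
width: 0.0005
finger_force: 4.1
```

Emit:
{"fn": "send_rows", "kwargs": {"rows": [[1.5, 0.1, -5, 0, 0, 0], [1.5, 0.1, -5, 0, 0, 0], [1, 0.1, -4, 0, 0, 0], [1, 0, -3, 0, 0, 0]]}}

```text
time: 5.45
tool_pos: [0.4705, -0.1769, 0.1699]
ee_rot: [-3.14, -0.002, -3.05]
wrist_force: [-5.3, -0.2, 8.2]
width: 0.0003
finger_force: 4.2
```

```bash
python3 - <<'E'
from h import *
print(sensors.get_obs()["wrist_force"])
w=optics.snapshot("side")[:,:,::-1]; t=optics.snapshot("top")[:,:,::-1]
cv2.imwrite("pics/c2.png",np.hstack([cv2.resize(w[110:250,205:305],(400,560),interpolation=3),cv2.resize(t[145:285,230:330],(400,560),interpolation=3)]))
E
```

```text
[-5.33566367 -0.2104099   8.2017423 ]
```

View pics/c2.png

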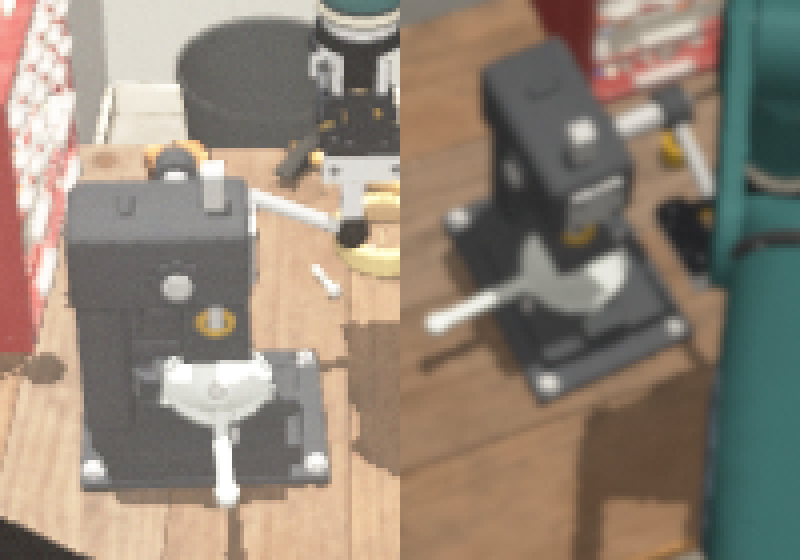

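The side view shows the fingers pressing on top of the knob, and the ball already lying in the dish at about (216,390). The force shows no stop yet, so I'll press on until it rises.

Emit:
{"fn": "send_rows", "kwargs": {"rows": [[1, 0, -3, 0, 0, 0], [1, 0, -3, 0, 0, 0], [0.5, 0, -2, 0, 0, 0], [0, 0, 0, 0, 0, 0]]}}

```text
time: 5.88
tool_pos: [0.4716, -0.1769, 0.1682]
ee_rot: [-3.138, -0.003, -3.05]
wrist_force: [-16.6, 3.7, 30.9]
width: 0.0003
finger_force: 15.3
```

Emit:
{"fn": "send_rows", "kwargs": {"rows": [[-1, 0, 6, 0, 0, 0], [-2, 0, 7, 0, 0, 0], [-3, -0.2, 7, 0, 0, 0], [-3, -0.2, 7, 0, 0, 0], [-3, -0.2, 7, 0, 0, 0], [-2, -0.2, 7, 0, 0, 0], [-2, -0.1, 7, 0, 0, 0], [-1, 0, 7, 0, 0, 0]]}}

```text
time: 6.55
tool_pos: [0.4603, -0.1778, 0.2194]
ee_rot: [-3.137, 0.011, -3.049]
wrist_force: [5.1, -0.1, 6.2]
width: 0.0008
finger_force: 3.2
```

Emit:
{"fn": "send_rows", "kwargs": {"rows": [[-1, 0, 7, 0, 0, 0], [0, 0, 7, 0, 0, 0], [0, 0, 7, 0, 0, 0], [0, 0, 7, 0, 0, 0], [1, 0, 7, 0, 0, 0], [1, 0, 7, 0, 0, 0], [1, 0, 7, 0, 0, 0], [1.5, 0.1, 7, 0, 0, 0]]}}

```text
time: 7.22
tool_pos: [0.461, -0.1773, 0.2722]
ee_rot: [3.142, 0.001, -3.05]
wrist_force: [2.0, 0.3, 3.5]
width: 0.0
finger_force: 1.8
```

Emit:
{"fn": "send_rows", "kwargs": {"rows": [[2, 0.2, 7, 0, 0, 0], [2, 0.2, 7, 0, 0, 0], [3, 0.2, 7, 0, 0, 0], [3, 0.2, 7, 0, 0, 0], [3, 0.3, 7, 0, 0, 0], [4, 0.3, 7, 0, 0, 0], [4, 0.3, 6, 0, 0, 0], [4, 0.3, 6, 0, 0, 0]]}}

```text
time: 7.88
tool_pos: [0.4856, -0.1753, 0.3259]
ee_rot: [3.141, -0.002, -3.05]
wrist_force: [-1.2, 1.3, 3.9]
width: 0.0004
finger_force: 1.7
```

Emit:
{"fn": "send_rows", "kwargs": {"rows": [[1, 0, 8, 0, 0, 0], [1, 0, 10, 0, 0, 0], [1, 0, 12, 0, 0, 0], [0, 0, 12, 0, 0, 0], [0, 10, 6, 0, 0, -0.1], [2, 15, 0, 0, 0, -0.12], [4, 15, 0, 0, 0, -0.12], [6, 15, 0, 0, 0, -0.12]]}}

```text
time: 8.55
tool_pos: [0.5004, -0.1206, 0.3737]
ee_rot: [-3.141, -0.001, 2.765]
wrist_force: [0.7, -1.1, -0.4]
width: 0.0007
finger_force: 0.0
```

Emit:
{"fn": "send_rows", "kwargs": {"rows": [[7, 20, 0, 0, 0, -0.12], [7, 20, 0, 0, 0, -0.12], [7, 20, 0, 0, 0, -0.12], [7, 20, 0, 0, 0, -0.12], [7, 20, 0, 0, 0, -0.12], [7, 20, 0, 0, 0, -0.12], [7, 20, 0, 0, 0, -0.12], [7, 20, 0, 0, 0, -0.12]], "grip": 40}}

```text
time: 9.22
tool_pos: [0.5569, 0.0399, 0.3732]
ee_rot: [-3.14, 0.001, 1.806]
wrist_force: [-0.1, -0.3, 0.4]
width: 0.0397
finger_force: 0.0
```

Emit:
{"fn": "send_rows", "kwargs": {"rows": [[5, 15, -10, 0, 0, -0.12], [5, 10, -20, 0, 0, 0], [0, 7, -25, 0, 0, 0], [0, 0, -25, 0, 0, 0], [0, 0, -25, 0, 0, 0], [0, 0, -25, 0, 0, 0], [0, 0, -15, 0, 0, 0], [0, 0, 0, 0, 0, 0]]}}

```text
time: 9.88
tool_pos: [0.5645, 0.071, 0.2232]
ee_rot: [-3.131, -0.0, 1.692]
wrist_force: [0.5, -0.2, -0.4]
width: 0.04
finger_force: 0.0
```

```bash
python3 - <<'E'
from h import *
np.set_printoptions(precision=4,suppress=True)
m=optics.camera_model("wrist"); o=sensors.get_obs(); print(o["tool_pos"],o["ee_rot"],o["joint_positions"])
im=optics.snapshot("wrist")[:,:,::-1]; s=optics.snapshot("side")[:,:,::-1];t=optics.snapshot("top")[:,:,::-1]
for n,i in zip("wst",(im,s,t)): cv2.imwrite(f"pics/{n}2.png",i)
print("cam",-m["R"].T@m["t"]); print(m["R"].tolist(),m["t"].tolist())
for X in([.579,-.061,.022],[.564,.053,.057],[.561,.086,.057]): print(proj(m,np.array(X)))
cv2.imwrite("pics/w2s.png",np.hstack([im,cv2.resize(s[150:246,222:294],(288,384),interpolation=3)]))
E
```

```text
[0.5645 0.071  0.2232] [-3.1314 -0.      1.6925] [ 0.0259  0.1384  1.3288 -0.0009  1.6844 -0.0958]
cam [0.5564 0.1455 0.3779]
[[0.9927032596683424, 0.12021371520676848, -0.009428728442121928], [0.11855202175349093, -0.9587052156827206, 0.258514462962733], [0.022037612892714366, -0.257745944873894, -0.9659613716495378]] [-0.5662638043359949, -0.024192169308923157, 0.39029225597365963]
[258.3778 271.3961]
[257.2585 201.7721]
[258.0814 174.913 ]
```

View pics/w2s.png

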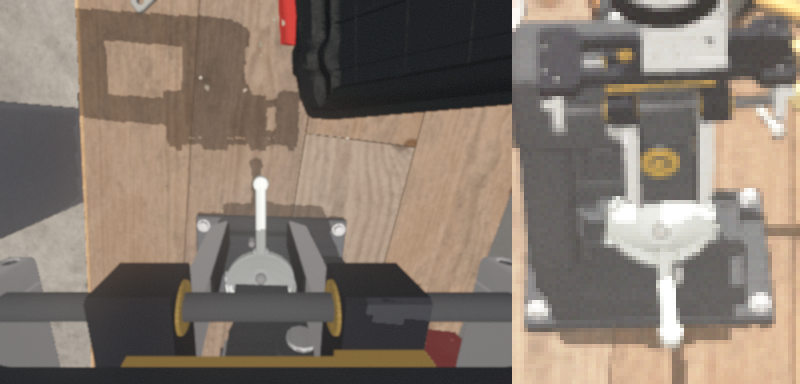

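The wrist view shows the handle running from (261,250) up to its tip at (261,180), with the fingers straddling it and the ball in the dish at about (261,279). The side crop also shows the ball at the dish middle. I'll fit these numerically.

```bash
python3 - <<'E'
from h import *
np.set_printoptions(precision=4,suppress=True)
m=optics.camera_model("wrist"); S=optics.camera_model("side"); im=cv2.imread("pics/w2.png")
hsv=cv2.cvtColor(im,cv2.COLOR_BGR2HSV)
msk=((hsv[...,1]<40)&(hsv[...,2]>165))
pts=[]
for v in range(176,250,6):
    u=np.flatnonzero(msk[v,240:285])+240
    if len(u): pts.append((u.mean(),v,len(u))); 
print(np.array(pts))
P=np.array([plane(m,(u,v),.063)[:2] for u,v,n in pts if 6<=n<=20])
(vx,vy,x0,y0)=cv2.fitLine(P.astype(np.float32),cv2.DIST_HUBER,0,.001,.001).ravel()
print("dir deg",np.degrees(np.arctan2(vy,vx)),"x at y=.053",x0+vx/vy*(.053-y0),"P",P[0],P[-1])
for z in(.039,): print("ball",plane(m,(261,279),z), plane(S,(222+(660-512)/4-.4,150+230/4-.4),z))
a,b=plane(m,(204,226),.016),plane(m,(338,229.5),.016); print("bolts",a,b)
E
```

```text
[[261.5 176.    6. ]
 [260.5 182.   16. ]
 [260.5 188.   14. ]
 [260.5 194.   12. ]
 [261.  200.   11. ]
 [260.5 206.   10. ]
 [260.5 212.   10. ]
 [260.5 218.   10. ]
 [260.5 224.   10. ]
 [260.  230.    9. ]
 [260.5 236.    8. ]
 [260.5 242.    8. ]
 [260.5 248.    8. ]]
dir deg -83.10403 x at y=.053 0.5726329 P [0.5698 0.0855] [ 0.58   -0.0071]
ball [ 0.5883 -0.0659  0.039 ] [ 0.5794 -0.0637  0.039 ]
bolts [ 0.499  -0.0051  0.016 ] [0.6902 0.0125 0.016 ]
```

Emit:
{"fn": "send_rows", "kwargs": {"rows": [[1, -5, -10, 0, 0, 0], [1, -6, -20, 0, 0, 0], [1, -5, -20, 0, 0, 0], [0, -3, -20, 0, 0, 0], [0, 0, -15, 0, 0, 0], [0, 0, -8, 0, 0, 0], [0, 0, 0, 0, 0, 0], [0, 0, 0, 0, 0, 0]]}}

```text
time: 10.7
tool_pos: [0.5703, 0.0523, 0.1361]
ee_rot: [3.14, 0.0, 1.693]
wrist_force: [-0.3, 0.7, -0.7]
width: 0.04
finger_force: 0.0
```

```bash
python3 - <<'E'
from h import *
np.set_printoptions(precision=4,suppress=True)
m=optics.camera_model("wrist"); o=sensors.get_obs(); print(o["tool_pos"],o["ee_rot"])
im=optics.snapshot("wrist")[:,:,::-1]; cv2.imwrite("pics/w3.png",im)
hsv=cv2.cvtColor(im,cv2.COLOR_BGR2HSV)
msk=((hsv[...,1]<40)&(hsv[...,2]>165))
pts=[]
for v in range(130,290,8):
    u=np.flatnonzero(msk[v,235:290])+235
    if len(u): pts.append((u.mean(),v,len(u))+tuple(plane(m,(u.mean(),v),.063)[:2]))
print(np.array(pts))
print("tcp",proj(m,o["tool_pos"]),"tip",proj(m,o["tool_pos"]-[0,0,.025]),"below at handle",proj(m,np.r_[o["tool_pos"][:2],.063]))
E
```

```text
[0.5703 0.0523 0.1361] [3.1405 0.0003 1.6926]
[[255.     178.      15.       0.5639   0.0817]
 [255.5    186.      18.       0.5652   0.0749]
 [255.5    194.      12.       0.566    0.0679]
 [255.     202.      13.       0.5664   0.0608]
 [255.5    210.      14.       0.5677   0.0537]
 [255.5    218.      14.       0.5686   0.0463]
 [255.5    226.      14.       0.5694   0.0389]
 [256.     234.      13.       0.5708   0.0314]
 [256.     242.      13.       0.5717   0.0237]
 [255.5    250.      10.       0.5722   0.0159]
 [255.5    258.      10.       0.5731   0.008 ]
 [255.5    266.      10.       0.5741  -0.0001]
 [255.8667 274.      15.       0.5754  -0.0083]
 [256.5    282.      12.       0.577   -0.0165]]
tcp [258.6794 249.1135] tip [258.4945 233.3042] below at handle [258.2437 211.8481]
```

View pics/w3.png

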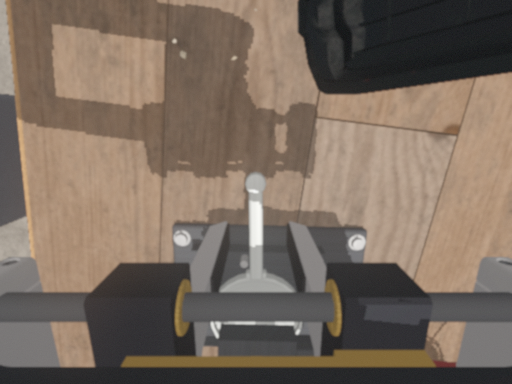

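The handle lies 2.5 mm to -x of the jaw centre at about (255.5,211), against an expected column of 258. Its direction is about 97°. I'll correct that and descend.

Emit:
{"fn": "send_rows", "kwargs": {"rows": [[-1.5, 0.5, -8, 0, 0, 0], [-1, 0, -14, 0, 0, 0], [0, 0, -14, 0, 0, 0], [0, 0, -14, 0, 0, 0], [0, 0, -12, 0, 0, 0], [0, 0, -8, 0, 0, 0], [0, 0, -3, 0, 0, 0], [0, 0, 0, 0, 0, 0]]}}

```text
time: 11.42
tool_pos: [0.567, 0.053, 0.0617]
ee_rot: [-3.141, -0.0, 1.693]
wrist_force: [0.2, -0.2, 0.4]
width: 0.0402
finger_force: 0.0
```

Emit:
{"fn": "send_rows", "kwargs": {"rows": [[0, 0, 0, 0, 0, 0], [0, 0, 0, 0, 0, 0], [0, 0, 0, 0, 0, 0], [0, 0, 0, 0, 0, 0], [0, 0, 0, 0, 0, 0], [0, 0, 0, 0, 0, 0], [0, 0, 0, 0, 0, 0], [0, 0, 0, 0, 0, 0]], "grip": 9}}

```text
time: 12.08
tool_pos: [0.5678, 0.053, 0.0628]
ee_rot: [3.14, 0.0, 1.693]
wrist_force: [0.6, 0.5, 1.2]
width: 0.0118
finger_force: 30.0
```

```bash
python3 - <<'E'
import numpy as np
C=np.array([581.5,-61.]);p=np.array([567.8,53.])-C;r=np.hypot(*p);a=np.arctan2(p[1],p[0])
d=np.r_[.02,.03,[.04]*36,.03,.02]; f=a+np.r_[0,np.cumsum(d)]
P=r*np.c_[np.cos(f),np.sin(f)]; print(np.degrees(f[-1])); 
for k,(x,y) in enumerate(np.diff(P,axis=0)): print(k%8,round(x,1),round(y,1),d[k])
E
```

```text
185.08818285571158
0 -2.3 -0.3 0.02
1 -3.4 -0.5 0.03
2 -4.5 -0.9 0.04
3 -4.5 -1.0 0.04
4 -4.4 -1.2 0.04
5 -4.4 -1.4 0.04
6 -4.3 -1.6 0.04
7 -4.2 -1.7 0.04
0 -4.2 -1.9 0.04
1 -4.1 -2.1 0.04
2 -4.0 -2.2 0.04
3 -3.9 -2.4 0.04
4 -3.8 -2.6 0.04
5 -3.7 -2.7 0.04
6 -3.6 -2.9 0.04
7 -3.5 -3.0 0.04
0 -3.4 -3.1 0.04
1 -3.2 -3.3 0.04
2 -3.1 -3.4 0.04
3 -3.0 -3.5 0.04
4 -2.8 -3.6 0.04
5 -2.7 -3.7 0.04
6 -2.5 -3.8 0.04
7 -2.4 -3.9 0.04
0 -2.2 -4.0 0.04
1 -2.0 -4.1 0.04
2 -1.9 -4.2 0.04
3 -1.7 -4.3 0.04
4 -1.5 -4.3 0.04
5 -1.4 -4.4 0.04
6 -1.2 -4.4 0.04
7 -1.0 -4.5 0.04
0 -0.8 -4.5 0.04
1 -0.6 -4.5 0.04
2 -0.5 -4.6 0.04
3 -0.3 -4.6 0.04
4 -0.1 -4.6 0.04
5 0.1 -4.6 0.04
6 0.2 -3.4 0.03
7 0.2 -2.3 0.02
```

Emit:
{"fn": "send_rows", "kwargs": {"rows": [[-2.3, -0.3, 0, 0, 0, 0.02], [-3.4, -0.5, 0, 0, 0, 0.03], [-4.5, -0.9, 0, 0, 0, 0.04], [-4.5, -1.0, 0, 0, 0, 0.04], [-4.4, -1.2, 0, 0, 0, 0.04], [-4.4, -1.4, 0, 0, 0, 0.04], [-4.3, -1.6, 0, 0, 0, 0.04], [-4.2, -1.7, 0, 0, 0, 0.04]]}}

```text
time: 12.75
tool_pos: [0.5355, 0.0448, 0.0628]
ee_rot: [3.14, -0.0, 1.986]
wrist_force: [1.8, 1.0, 0.6]
width: 0.0118
finger_force: 30.0
```

Turning freely.

Emit:
{"fn": "send_rows", "kwargs": {"rows": [[-4.2, -1.9, 0, 0, 0, 0.04], [-4.1, -2.1, 0, 0, 0, 0.04], [-4.0, -2.2, 0, 0, 0, 0.04], [-3.9, -2.4, 0, 0, 0, 0.04], [-3.8, -2.6, 0, 0, 0, 0.04], [-3.7, -2.7, 0, 0, 0, 0.04], [-3.6, -2.9, 0, 0, 0, 0.04], [-3.5, -3.0, 0, 0, 0, 0.04]]}}

```text
time: 13.42
tool_pos: [0.5046, 0.025, 0.0628]
ee_rot: [3.14, 0.0, 2.306]
wrist_force: [1.6, 1.3, 1.0]
width: 0.0118
finger_force: 30.0
```

Emit:
{"fn": "send_rows", "kwargs": {"rows": [[-3.4, -3.1, 0, 0, 0, 0.04], [-3.2, -3.3, 0, 0, 0, 0.04], [-3.1, -3.4, 0, 0, 0, 0.04], [-3.0, -3.5, 0, 0, 0, 0.04], [-2.8, -3.6, 0, 0, 0, 0.04], [-2.7, -3.7, 0, 0, 0, 0.04], [-2.5, -3.8, 0, 0, 0, 0.04], [-2.4, -3.9, 0, 0, 0, 0.04]]}}

```text
time: 14.08
tool_pos: [0.4816, -0.0036, 0.0627]
ee_rot: [3.14, 0.001, 2.626]
wrist_force: [1.8, 0.6, 0.1]
width: 0.0117
finger_force: 30.0
```

Emit:
{"fn": "send_rows", "kwargs": {"rows": [[-2.2, -4.0, 0, 0, 0, 0.04], [-2.0, -4.1, 0, 0, 0, 0.04], [-1.9, -4.2, 0, 0, 0, 0.04], [-1.7, -4.3, 0, 0, 0, 0.04], [-1.5, -4.3, 0, 0, 0, 0.04], [-1.4, -4.4, 0, 0, 0, 0.04], [-1.2, -4.4, 0, 0, 0, 0.04], [-1.0, -4.5, 0, 0, 0, 0.04]]}}

```text
time: 14.75
tool_pos: [0.4689, -0.0379, 0.0627]
ee_rot: [3.141, 0.001, 2.946]
wrist_force: [2.5, 0.7, -0.3]
width: 0.0121
finger_force: 30.0
```

Emit:
{"fn": "send_rows", "kwargs": {"rows": [[-0.8, -4.5, 0, 0, 0, 0.04], [-0.6, -4.5, 0, 0, 0, 0.04], [-0.5, -4.6, 0, 0, 0, 0.04], [-0.3, -4.6, 0, 0, 0, 0.04], [-0.1, -4.6, 0, 0, 0, 0.04], [0.1, -4.6, 0, 0, 0, 0.04], [0.2, -3.4, 0, 0, 0, 0.03], [0.2, -2.3, 0, 0, 0, 0.02]]}}

```text
time: 15.42
tool_pos: [0.4669, -0.071, 0.0626]
ee_rot: [3.141, 0.001, -3.049]
wrist_force: [2.1, 0.8, -0.4]
width: 0.0119
finger_force: 30.0
```

Emit:
{"fn": "send_rows", "kwargs": {"rows": [[0, 0, 0, 0, 0, 0], [0, 0, 0, 0, 0, 0], [0, 0, 0, 0, 0, 0]]}}

```text
time: 15.67
tool_pos: [0.4668, -0.071, 0.0625]
ee_rot: [-3.142, 0.0, -3.051]
wrist_force: [1.1, 0.3, 0.4]
width: 0.0118
finger_force: 30.0
```

```bash
python3 - <<'E'
from h import *
o=sensors.get_obs(); print(o["wrist_force"],o["wrist_torque"],o["joint_positions"])
w=optics.snapshot("side")[:,:,::-1]; t=optics.snapshot("top")[:,:,::-1]
cv2.imwrite("pics/c4.png",np.hstack([cv2.resize(w[110:250,205:305],(400,560),interpolation=3),cv2.resize(t[145:285,230:330],(400,560),interpolation=3)]))
E
```

```text
[1.0985642  0.33657677 0.43909638] [ 0.11606976 -0.26985017  0.03414162] [-2.71118845e-01  1.24882092e-02  1.79135299e+00  1.04482915e-04
  1.33726736e+00 -1.93298282e+00]
```

View pics/c4.png

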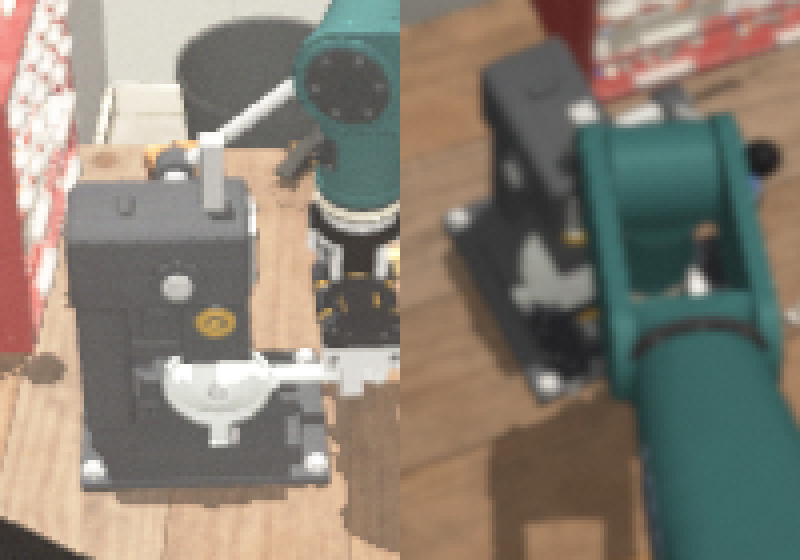

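The dish has turned: a lug is visible at (222,432), the handle points to the front, and the ball is still in the middle at about (216,392). The lever is back at rest. Now a gentle lift.

Emit:
{"fn": "send_rows", "kwargs": {"rows": [[0, 0, 0.5, 0, 0, 0], [0, 0, 1, 0, 0, 0], [0, 0, 1.5, 0, 0, 0], [0, 0, 2, 0, 0, 0], [0, 0, 2, 0, 0, 0], [0, 0, 2, 0, 0, 0], [0, 0, 2, 0, 0, 0], [0, 0, 2, 0, 0, 0]]}}

```text
time: 16.43
tool_pos: [0.4685, -0.0709, 0.075]
ee_rot: [-3.142, 0.004, -3.051]
wrist_force: [10.2, 1.5, -7.4]
width: 0.0115
finger_force: 30.0
```

```bash
python3 - <<'E'
from h import *
o=sensors.get_obs(); print(o["wrist_force"],o["wrist_torque"],o["tool_pos"])
w=optics.snapshot("side")[:,:,::-1]
cv2.imwrite("pics/c5.png",cv2.resize(w[180:240,225:305],(800,600),interpolation=3))
E
```

```text
[10.18383269  1.45643035 -7.39270789] [ 0.08357458 -1.59917844 -0.03854607] [ 0.46845873 -0.07093479  0.07497751]
```

View pics/c5.png

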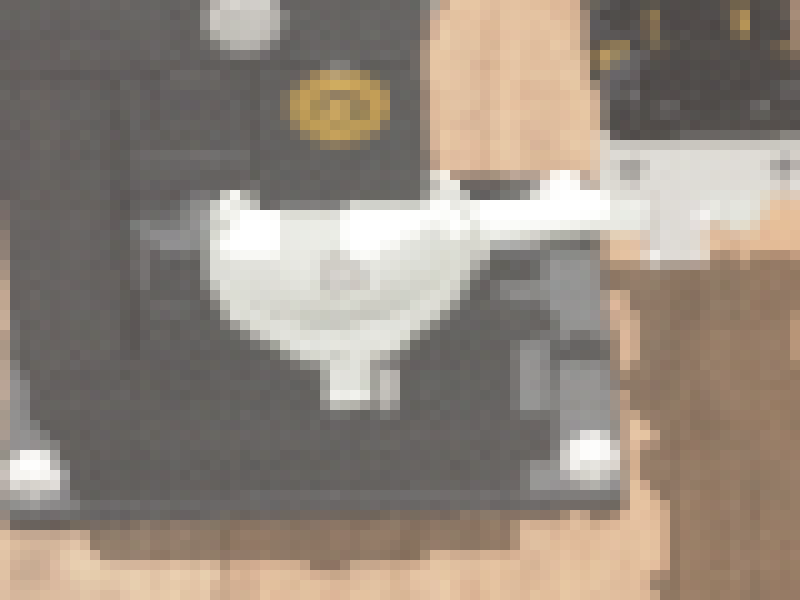

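The handle is tilted about 5° (lower edge from (480,240) to (600,225)), so the dish is drooping and its foot is binding in the seat. I'll lower it back and read the forces.

Emit:
{"fn": "send_rows", "kwargs": {"rows": [[0, 0, -1.5, 0, 0, 0], [0, 0, -2, 0, 0, 0], [0, 0, -2, 0, 0, 0], [0, 0, -2, 0, 0, 0], [0, 0, -2, 0, 0, 0], [0, 0, -2, 0, 0, 0], [0, 0, -1, 0, 0, 0], [0, 0, 0, 0, 0, 0]]}}

```text
time: 17.15
tool_pos: [0.4653, -0.0712, 0.0625]
ee_rot: [3.141, -0.003, -3.05]
wrist_force: [-4.4, -1.0, 3.5]
width: 0.0117
finger_force: 30.0
```

```bash
python3 - <<'E'
from h import *
np.set_printoptions(precision=3,suppress=True)
o=sensors.get_obs(); print(o["wrist_force"],o["wrist_torque"],o["tool_pos"])
w=optics.snapshot("side")[:,:,::-1]; cv2.imwrite("pics/s6.png",w)
# handle lower/upper edge per column, before (c4 state unknown) and now
for n in("c5","now"):
    i=cv2.resize(w[180:240,225:305],(800,600),interpolation=3) if n=="now" else cv2.imread("pics/c5.png")
    h=cv2.cvtColor(i,cv2.COLOR_BGR2HSV); k=(h[...,1]<30)&(h[...,2]>200)
    for u in range(490,600,20):
        v=np.flatnonzero(k[150:300,u])+150; print(n,u,(v.min(),v.max()) if len(v) else None)
E
```

```text
[-4.362 -1.004  3.503] [-0.058  0.372 -0.076] [ 0.465 -0.071  0.063]
c5 490 (np.int64(200), np.int64(239))
c5 510 (np.int64(200), np.int64(239))
c5 530 (np.int64(190), np.int64(239))
c5 550 (np.int64(170), np.int64(229))
c5 570 (np.int64(170), np.int64(229))
c5 590 (np.int64(190), np.int64(229))
now 490 (np.int64(210), np.int64(259))
now 510 (np.int64(210), np.int64(249))
now 530 (np.int64(210), np.int64(249))
now 550 (np.int64(170), np.int64(249))
now 570 (np.int64(170), np.int64(249))
now 590 (np.int64(210), np.int64(249))
```

```bash
python3 - <<'E'
from h import *
np.set_printoptions(precision=3,suppress=True)
S=optics.camera_model("side");T=optics.camera_model("top")
for p in((347,85),(297,85),(347,130),(330,210),(330,350)):
    o,d=ray(S,(205+p[0]/4-.4,110+p[1]/4-.4)); 
    for y in(.01,-.01): print(p,o+d*(y-o[1])/d[1])
for u,v in((745,130),(745,330)):
    for z in(.28,.31,.34,.37): print(u,v,plane(T,(230+(u-400)/4-.4,145+v/4-.4),z))
E
```

```text
(347, 85) [0.479 0.01  0.407]
(347, 85) [ 0.479 -0.01   0.394]
(297, 85) [0.514 0.01  0.406]
(297, 85) [ 0.514 -0.01   0.393]
(347, 130) [0.478 0.01  0.37 ]
(347, 130) [ 0.477 -0.01   0.356]
(330, 210) [0.488 0.01  0.299]
(330, 210) [ 0.487 -0.01   0.283]
(330, 350) [0.483 0.01  0.159]
(330, 350) [ 0.482 -0.01   0.141]
745 130 [ 0.537 -0.184  0.28 ]
745 130 [ 0.521 -0.174  0.31 ]
745 130 [ 0.505 -0.163  0.34 ]
745 130 [ 0.49  -0.152  0.37 ]
745 330 [ 0.374 -0.111  0.28 ]
745 330 [ 0.361 -0.102  0.31 ]
745 330 [ 0.349 -0.093  0.34 ]
745 330 [ 0.337 -0.084  0.37 ]
```

Emit:
{"fn": "send_rows", "kwargs": {"rows": [[0, 0, 0, 0, 0, 0], [0, 0, 0, 0, 0, 0], [0, 0, 0, 0, 0, 0], [0, 0, 0, 0, 0, 0], [2, 0.2, 0, 0, 0, 0], [4, 0.3, 0, 0, 0, 0], [4, 0.4, 0, 0, 0, 0], [4, 0.4, 0, 0, 0, 0]], "grip": 34}}

```text
time: 17.87
tool_pos: [0.4813, -0.0697, 0.0629]
ee_rot: [3.142, 0.0, -3.05]
wrist_force: [-0.1, 0.7, 0.2]
width: 0.034
finger_force: 0.0
```

Emit:
{"fn": "send_rows", "kwargs": {"rows": [[4, 0.4, 0, 0, 0, 0], [4, 0.3, 0, 0, 0, 0], [2, 0.1, 0, 0, 0, 0], [0, 0, 0, 0, 0, 0], [0, 0, 0, 0, 0, 0]]}}

```text
time: 18.28
tool_pos: [0.4907, -0.0689, 0.0628]
ee_rot: [3.141, -0.0, -3.05]
wrist_force: [-0.4, -0.0, 0.3]
width: 0.0339
finger_force: 0.0
```

```bash
python3 - <<'E'
from h import *
np.set_printoptions(precision=4,suppress=True)
m=optics.camera_model("wrist"); o=sensors.get_obs(); print(o["tool_pos"],o["ee_rot"],o["wrist_force"],o["wrist_torque"])
im=optics.snapshot("wrist")[:,:,::-1]; s=optics.snapshot("side")[:,:,::-1]
cv2.imwrite("pics/w7.png",np.hstack([im[:,100:420],cv2.resize(s[160:240,225:305],(384,384),interpolation=3)]))
print(proj(m,o["tool_pos"]-[0,0,.006]))
E
```

```text
[ 0.4907 -0.0689  0.0628] [ 3.1414 -0.0003 -3.0503] [-0.4071 -0.03    0.2615] [ 0.0821 -0.0313  0.0317]
[258.0557 245.7154]
```

View pics/w7.png

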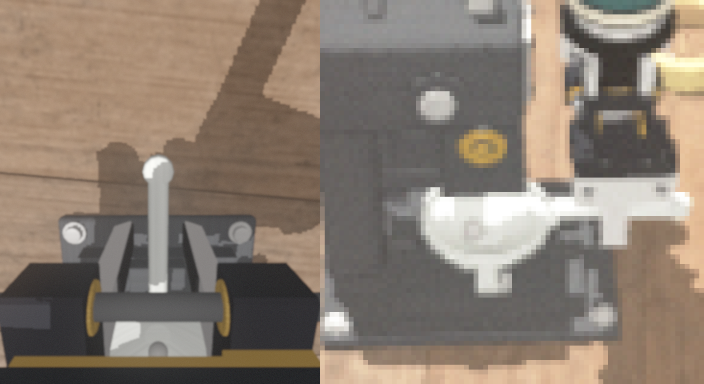

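The wrist view shows the handle centred between the fingers (column 258, tip at row 170), and the ball in the dish at about (258,350). The side view shows the dish level and seated. That was my tenth picture, so from here I track numerically, using the handle tip in the wrist image as the tilt gauge.

Emit:
{"fn": "send_rows", "kwargs": {"rows": [[0, 0, 0, 0, 0, 0], [0, 0, 0, 0, 0, 0], [0, 0, 0, 0, 0, 0], [0, 0, 0, 0, 0, 0], [0, 0, 0, 0, 0, 0], [0, 0, 0, 0, 0, 0], [0, 0, 0, 0, 0, 0]], "grip": 0}}

```text
time: 18.97
tool_pos: [0.4906, -0.069, 0.0629]
ee_rot: [3.142, -0.0, -3.05]
wrist_force: [-0.2, -0.3, 0.5]
width: 0.0119
finger_force: 30.0
```

```bash
cat > t.py <<'E'
from h import *
np.set_printoptions(precision=3,suppress=True)
m=optics.camera_model("wrist"); o=sensors.get_obs()
im=optics.snapshot("wrist"); s=optics.snapshot("side")
g=cv2.cvtColor(im,cv2.COLOR_RGB2GRAY).astype(np.float32); h=cv2.cvtColor(im,cv2.COLOR_RGB2HSV)
k=((h[...,1]<45)&(h[...,2]>140))[150:200,235:285]
r=k.sum(1); top=150+np.flatnonzero(r>3)[0]
# subpixel top edge of the tip along the middle columns, darkest point of the ball
c=(h[...,2].astype(float)-h[...,1])[145:180,253:264].mean(1); c=(c-c[:6].mean())/(c.max()-c[:6].mean()); i=np.flatnonzero(c>.5)[0]
top=145+i-(c[i]-.5)/(c[i]-c[i-1])
kk=((h[...,1]<45)&(h[...,2]>140))[152:182,243:275]; yy,xx=np.nonzero(kk)
print("tip top",round(top,2),"wid",kk.sum(1).max(),"centroid",xx.mean()+243,yy.mean()+152)
R=cv2.Rodrigues(np.array(o["tool_pos"])*0)[0]
p=o["tool_pos"]-[0,0,.006]; ax=np.array([-.087,.996,0]); tip=p+np.array([-.996,-.087,0])*.058+[0,0,.006]
for a in(0,.05): print(" model",a,proj(m,p+cv2.Rodrigues(ax*a)[0]@(tip-p)))
b=g[335:368,240:276]; print("ball",cv2.minMaxLoc(cv2.GaussianBlur(b,(0,0),2)))
c2=cv2.HoughCircles(cv2.resize(g[320:372,215:300],None,fx=4,fy=4).astype(np.uint8),cv2.HOUGH_GRADIENT,1,200,param1=80,param2=12,minRadius=20,maxRadius=60)
print("circ",None if c2 is None else c2[0,0]/4+[215,320,0])
print(o["time"],o["tool_pos"],o["ee_rot"],o["wrist_force"],o["wrist_torque"],o["width"])
E
python3 t.py
```

```text
tip top 156.59 wid 31 centroid 257.5824964131994 169.13916786226685
 model 0 [258.378 155.288]
 model 0.05 [258.39  156.569]
ball (91.25213623046875, 169.937744140625, (35, 32), (33, 16))
circ None
18.9667 [ 0.491 -0.069  0.063] [ 3.142 -0.    -3.05 ] [-0.185 -0.29   0.451] [ 0.014  0.045 -0.044] 0.011947662052150365
```

Emit:
{"fn": "send_rows", "kwargs": {"rows": [[0, 0, 0.3, 0.0004, -0.005, 0], [0, 0, 0.5, 0.0004, -0.005, 0], [0, 0, 0.7, 0, 0, 0], [0, 0, 1, 0, 0, 0], [0, 0, 0.5, 0, 0, 0], [0, 0, 0, 0, 0, 0]]}}

```text
time: 19.57
tool_pos: [0.4906, -0.0689, 0.0658]
ee_rot: [3.141, 0.01, -3.05]
wrist_force: [1.5, -0.0, -2.7]
width: 0.0113
finger_force: 30.0
```

```bash
python3 t.py
```

```text
tip top 156.57 wid 31 centroid 257.45677233429393 169.22190201729106
 model 0 [258.46  155.413]
 model 0.05 [258.474 156.752]
ball (91.55917358398438, 171.21104431152344, (0, 32), (33, 16))
circ None
19.5667 [ 0.491 -0.069  0.066] [ 3.141  0.01  -3.05 ] [ 1.528 -0.028 -2.699] [ 0.026 -0.055 -0.05 ] 0.01133394790094885
```

Emit:
{"fn": "send_rows", "kwargs": {"rows": [[0, 0, 0.5, 0, 0, 0], [0, 0, 1, 0, 0, 0], [0, 0, 1.5, 0, 0, 0], [0, 0, 1.5, 0, 0, 0], [0, 0, 1, 0, 0, 0], [0, 0, 0.5, 0, 0, 0], [0, 0, 0, 0, 0, 0]]}}

```text
time: 20.25
tool_pos: [0.4905, -0.069, 0.0721]
ee_rot: [-3.142, 0.01, -3.05]
wrist_force: [0.5, 0.3, -2.1]
width: 0.0119
finger_force: 30.0
```

```bash
python3 t.py
```

```text
tip top 156.75 wid 30 centroid 257.4256854256854 169.23665223665225
 model 0 [258.387 155.432]
 model 0.05 [258.399 156.772]
ball (91.36325073242188, 170.35955810546875, (31, 32), (33, 16))
circ None
20.25 [ 0.491 -0.069  0.072] [-3.142  0.01  -3.05 ] [ 0.531  0.269 -2.121] [-0.023  0.243 -0.009] 0.011911669832589102
```

Now it's free: 2.1 N of weight, no binding and no droop. I'll lift to 30 mm.

Emit:
{"fn": "send_rows", "kwargs": {"rows": [[0, 0, 1, 0, 0, 0], [0, 0, 2, 0, 0, 0], [0, 0, 3, 0, 0, 0], [0, 0, 4, 0, 0, 0], [0, 0, 4, 0, 0, 0], [0, 0, 3.5, 0, 0, 0], [0, 0, 2, 0, 0, 0], [0, 0, 1, 0, 0, 0]]}}

```text
time: 21.02
tool_pos: [0.491, -0.069, 0.0931]
ee_rot: [-3.141, 0.011, -3.05]
wrist_force: [-0.4, 0.6, -2.7]
width: 0.0118
finger_force: 30.0
```

```bash
python3 t.py
```

```text
tip top 156.61 wid 30 centroid 257.35502958579883 169.42455621301775
 model 0 [258.396 155.403]
 model 0.05 [258.406 156.75 ]
ball (59.32683181762695, 167.62875366210938, (7, 15), (26, 0))
circ None
21.0167 [ 0.491 -0.069  0.093] [-3.141  0.011 -3.05 ] [-0.42   0.587 -2.685] [ 0.039  0.207 -0.072] 0.011829642750454944
```

Emit:
{"fn": "send_rows", "kwargs": {"rows": [[-1, -0.1, 0, 0, 0, 0], [-2, -0.2, 0, 0, 0, 0], [-3, -0.3, 0, 0, 0, 0], [-4, -0.3, 0, 0, 0, 0], [-5, -0.4, 0, 0, 0, 0], [-6, -0.5, 0, 0, 0, 0], [-7, -0.6, 0, 0, 0, 0], [-8, -0.7, 0, 0, 0, 0]]}}

```text
time: 21.78
tool_pos: [0.4539, -0.0721, 0.0924]
ee_rot: [-3.142, 0.01, -3.05]
wrist_force: [-0.0, 0.2, -2.3]
width: 0.0117
finger_force: 30.0
```

Emit:
{"fn": "send_rows", "kwargs": {"rows": [[-8, -0.7, 0, 0, 0, 0], [-8, -0.7, 0, 0, 0, 0], [-8, -0.7, 0, 0, 0, 0], [-8, -0.7, 0, 0, 0, 0], [-8, -0.7, 0, 0, 0, 0], [-8, -0.7, 0, 0, 0, 0], [-8, -0.7, 0, 0, 0, 0], [-8, -0.7, 0, 0, 0, 0]]}}

```text
time: 22.45
tool_pos: [0.3899, -0.0777, 0.0924]
ee_rot: [-3.141, 0.01, -3.05]
wrist_force: [-0.0, -0.0, -1.9]
width: 0.0118
finger_force: 30.0
```

Emit:
{"fn": "send_rows", "kwargs": {"rows": [[-8, -0.7, 0, 0, 0, 0], [-8, -0.7, 0, 0, 0, 0], [-8, -0.7, 0, 0, 0, 0], [-8, -0.7, 0, 0, 0, 0], [-8, -0.7, 0, 0, 0, 0], [-8, -0.7, 0, 0, 0, 0], [-7, -0.6, 0, 0, 0, 0], [-6, -0.5, 0, 0, 0, 0]]}}

```text
time: 23.12
tool_pos: [0.3289, -0.083, 0.0924]
ee_rot: [-3.142, 0.01, -3.05]
wrist_force: [1.0, -0.1, -2.0]
width: 0.0115
finger_force: 30.0
```

Emit:
{"fn": "send_rows", "kwargs": {"rows": [[-5, -0.4, 0, 0, 0, 0], [-4, -0.3, 0, 0, 0, 0], [-3, -0.3, 0, 0, 0, 0], [-2, -0.2, 0, 0, 0, 0], [-1, -0.1, 0, 0, 0, 0], [0, 0, 0, 0, 0, 0], [0, 0, 0, 0, 0, 0]]}}

```text
time: 23.7
tool_pos: [0.3148, -0.0843, 0.0925]
ee_rot: [-3.142, 0.01, -3.05]
wrist_force: [-0.2, 0.2, -2.1]
width: 0.0117
finger_force: 30.0
```

```bash
python3 t.py
```

```text
tip top 157.4 wid 32 centroid 258.1270718232044 166.75580110497236
 model 0 [258.441 155.431]
 model 0.05 [258.454 156.774]
ball (80.03962707519531, 216.79603576660156, (0, 32), (33, 16))
circ [253.625 346.625  14.3  ]
23.7 [ 0.315 -0.084  0.092] [-3.142  0.01  -3.05 ] [-0.203  0.162 -2.145] [0.009 0.186 0.02 ] 0.011749966202154752
```

Emit:
{"fn": "send_rows", "kwargs": {"rows": [[0, 0, 1, 0, 0, 0], [0, 0, 2, 0, 0, 0], [0, 0, 3, 0, 0, 0], [0, 0, 4, 0, 0, 0], [0, 0, 5, 0, 0, 0], [0, 0, 6, 0, 0, 0], [0, 0, 7, 0, 0, 0], [0, 0, 7, 0, 0, 0]]}}

```text
time: 24.47
tool_pos: [0.3148, -0.0843, 0.1284]
ee_rot: [-3.141, 0.011, -3.05]
wrist_force: [-0.1, 0.2, -2.6]
width: 0.0116
finger_force: 30.0
```

Emit:
{"fn": "send_rows", "kwargs": {"rows": [[0, 0, 7, 0, 0, 0], [0, 0, 7, 0, 0, 0], [0, 0, 7, 0, 0, 0], [0, 0, 7, 0, 0, 0], [0, 0, 7, 0, 0, 0], [0, 0, 7, 0, 0, 0], [0, 0, 6, 0, 0, 0], [0, 0, 5, 0, 0, 0]]}}

```text
time: 25.13
tool_pos: [0.3148, -0.0843, 0.1812]
ee_rot: [-3.141, 0.01, -3.05]
wrist_force: [-0.6, -0.7, -2.8]
width: 0.0117
finger_force: 30.0
```

Emit:
{"fn": "send_rows", "kwargs": {"rows": [[0, 0, 4, 0, 0, 0], [0, 0, 3, 0, 0, 0], [0, 0, 2, 0, 0, 0], [0, 0, 1, 0, 0, 0], [0, 0, 0, 0, 0, 0], [0, 0, 0, 0, 0, 0], [0, 0, 0, 0, 0, 0], [0, 0, 0, 0, 0, 0]]}}

```text
time: 25.8
tool_pos: [0.3146, -0.0842, 0.1901]
ee_rot: [3.141, 0.01, -3.05]
wrist_force: [-0.3, 1.6, -2.6]
width: 0.0118
finger_force: 30.0
```

```bash
python3 - <<'E'
from h import *
np.set_printoptions(precision=3,suppress=True)
exec(open("t.py").read())
S=optics.camera_model("side"); w=cv2.cvtColor(s,cv2.COLOR_RGB2HSV)
d=np.array([.996,.087,0]); c=o["tool_pos"]-[0,0,.006]; 
C=c+d*.0905+[0,0,-.035]
print("tip,grip,rim,centre px",[proj(S,X).round(1) for X in(c-d*.058,c,c+d*.04,C+[0,0,.034],C+d*.047+[0,0,.034],C-d*.047+[0,0,.034],C+[0,0,.017])])
k=((w[...,1]<45)&(w[...,2]>150)).astype(np.uint8); u0,v0=proj(S,C).astype(int)
n,l,st,ce=cv2.connectedComponentsWithStats(k[v0-40:v0+40,u0-50:u0+50]); print(st[1:][st[1:,4]>60]+[u0-50,v0-40,0,0,0],ce[1:][st[1:,4]>60]+[u0-50,v0-40])
for r in k[v0-26:v0+18,u0-26:u0+40]: print("".join(".#"[x] for x in r))
print(u0-26,v0-26)
E
```

```text
tip top 157.32 wid 32 centroid 257.97933409873707 166.47301951779565
 model 0 [258.422 155.434]
 model 0.05 [258.436 156.773]
ball (79.86437225341797, 216.3107147216797, (2, 32), (33, 16))
circ None
25.8 [ 0.315 -0.084  0.19 ] [ 3.141  0.01  -3.05 ] [-0.343  1.556 -2.6  ] [0.039 0.194 0.077] 0.011833969131797073
tip,grip,rim,centre px [array([357. , 173.1]), array([339.3, 173.6]), array([327. , 173.9]), array([311.6, 174.6]), array([297.2, 175. ]), array([325.9, 174.2]), array([311.2, 178.6])]
[[ 289  142   71   80 2585]
 [ 352  142    8   13   62]] [[333.792 181.493]
 [356.565 146.306]]
.............................................######...#...........
...........................####..............######...............
..........................#...####...........#######..............
...........#####.................####........#########............
...........##.......####..#.........####.....##########...........
.......###..............##.#...........####..##########...........
......###.................................##############..........
.....###..................##........
[... 1750 characters left out ...]
....##################
............................######..............##################
............................#####...............##################
................................................##################
................................................##################
................................................##################
.................................................#################
.................................................#################
.................................................#################
.................................................#################
.................................................#################
284 156
```

```bash
python3 - <<'E'
from h import *
s=optics.snapshot("side"); g=cv2.cvtColor(s,cv2.COLOR_RGB2GRAY); S=optics.camera_model("side")
o=sensors.get_obs(); d=np.array([.996,.087,0]); C=o["tool_pos"]-[0,0,.041]+d*.0905
print("ball pred",proj(S,C+[0,0,.017]))
print("cols",list(range(297,328))); 
for v in range(164,192): print(v,*[f"{x:3d}" for x in g[v,297:328]])
E
```

```text
ball pred [311.1794145  178.52057451]
cols [297, 298, 299, 300, 301, 302, 303, 304, 305, 306, 307, 308, 309, 310, 311, 312, 313, 314, 315, 316, 317, 318, 319, 320, 321, 322, 323, 324, 325, 326, 327]
164 173 172 177 178 176 178 179 173 174 172 171 179 209 245 251 251 241 132 133 128 116 114 116 122 127 130 136 146 157 167 173
165 151 143 150 157 150 150 153 165 168 168 166 171 194 240 252 252 251 220 188 172 126 126 125 123 120 119 120 123 132 140 146
166 187 187 188 194 197 192 193 196 208 224 232 249 247 244 251 251 249 245 242 246 237 187 131 127 129 126 119 122 122 126 129
167 200 203 205 210 189 209 224 246 244 222 227 238 233 230 235 236 233 230 231 236 232 224 237 240 193 134 130 131 123 119 122
168 202 203 209 215 221 246 244 232 231 229 234 231 232 232 235 234 233 232 232 232 226 222 227 236 242 240 203 172 132 127 117
169 208 204 208 233 246 239 230 225 231 248 255 255 255 255 255 255 255 255 255 255 255 254 229 223 225 240 249 232 190 179 134
170 205 208 231 251 238 227 246 254 255 255 255 255 255 255 255 255 255 255 255 255 255 255 255 255 254 222 238 249 234 203 188
171 2
[... 1982 characters left out ...]
 215 219 220 228 230 227 217 197 194 192 186 188 190 193 190
187 203 199 203 204 204 204 208 206 203 205 213 223 228 228 224 225 220 222 225 226 222 207 191 194 191 191 187 186 193 193 192
188 205 201 205 206 208 208 205 202 200 202 207 205 207 216 224 233 226 226 228 221 188 193 185 190 193 192 193 193 193 195 191
189 204 193 201 205 206 208 203 203 200 202 204 199 202 207 224 251 255 255 255 254 209 196 193 194 197 200 196 194 196 197 193
190 203 196 203 203 206 205 203 203 202 198 202 198 202 201 212 251 255 255 255 255 242 201 196 195 199 204 198 197 195 197 196
191 199 197 201 204 204 199 200 201 202 200 199 197 196 199 199 229 251 248 250 248 225 205 202 199 199 206 204 199 194 199 195
```

```bash
python3 -c "
from bench import ticket; print(ticket.close_job())"
```

```text
the job is handed in; nothing more can be done
None
```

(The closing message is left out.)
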